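# Check a packed portion on the beam scale

## Task

Check the packed portion against the weight on the beam scale: while the scale is still locked, stand the squat lidded tub upright in the empty dish on the free pan and let go of it. Then swing the arrest lever all the way over to release the beam, give the beam a couple of seconds to tip and come to rest, and swing the lever all the way back so that the beam is locked level again, with the tub in its dish and the weight still on its pan.

Things in the scene. Friction and masses are not known exactly. Their poses are not given: they have to be found in the camera images.
- tub_center (a point): The packed portion: a squat round straight-sided plastic tub, white with a grey lid, 64 mm in diameter, 70 mm high with its lid, 0.19 to 0.29 kg, loose on the worktop beside the scale, left or right. The point is its centre, 35 mm above its underside; z is its upright axis. (The taller amber jar with a steel cap, 135 mm high, is not wanted.)
- dish_floor (a point): The dish: a loose shallow round aluminium dish, 108 mm across its rim (inside 102 mm), 10 mm high, 60 g, resting on one of the two pans of the scale (on either one); the tub stands inside it. The point is the centre of its inner floor, 3 mm above the pan; z points up.
- weight_center (a point): The check weight: a dark steel weight, 46 mm in diameter and 55 mm high with a small knob on top, 0.45 kg, loose on the other pan; it stays there. It is heavier than tub and dish together, so the released beam sinks on its side. The point is its centre, 27 mm above the pan.
- scale: The scale's fixed white base, 110 mm deep (x), 320 mm wide (y), 40 mm high, with an apron 90 mm wide, 45 mm high, out to 125 mm towards -x (robot side). Origin: under the beam's middle, at worktop height; y along the beam, z up. Square pans, 124 mm wide with 8 mm rims, at y = +-115 mm; floors 111 mm above the worktop when locked, always level. Pointer dial 70 mm wide in the middle, top at 165 mm.
- lever_hinge (a point): A point on the vertical hinge axis of the arrest lever, 100 mm from the scale's origin along the scale's -x, at the height of lever_knob (83 mm above the worktop). Its axes are those of the scale.
- lever_knob (a point): Middle of the arrest lever's grip: an upright round black grip, 18 mm in diameter, from 51 to 105 mm above the worktop, at the end of a horizontal steel arm (8 mm thick, 55 mm above the worktop) that swings level about lever_hinge at a radius of 65 mm. The point is on the grip's axis, 83 mm above the worktop.
- lever (a joint): Arrest lever angle, rad. The lever points to the scale's -x (robot side): at 0, arrested, turned 0.7 rad towards the scale's +y (left); at 1.4, released, 0.7 rad towards its -y (right); a stop at each end. Grows counter-clockwise seen from above. Stays where it is left; needs about 3 N at the grip. From about 0.9 on the beam is quite free.
- beam (a joint): Tilt of the beam, rad: 0 = level (locked), positive = the pan at the scale's +y has risen; free travel +-0.12. It is damped and comes to rest within about 2 s of being released. Bringing the lever back lifts it level again.
There are look-alikes about, which are no part of the job. What is shaped like the part that bears tub_center but green or turquoise is not meant.

How it is judged (in metres and radians):
On the way, in this order (a step that is already met when the one before it is completed fails the run):
1. the tub stands upright in the dish, let go, with the beam still locked (horizontal distance between tub_center and dish_floor below 0.03 m and z of tub_center in the frame of dish_floor between 0.029 and 0.041 m and angle between tub_center's own z axis and vertical below 0.1 rad and value of joint lever below 0.15 rad and value of joint beam between -0.04 and 0.04 rad and contact force between the fingers and tub below 0.1 N), for 0.2 s.
2. the lever is swung over (past 1.15 rad) and the beam has tipped (by more than 0.08 rad) and come to rest, with the tub in the dish (value of joint lever above 1.15 rad and (value of joint beam above 0.08 rad or value of joint beam below -0.08 rad) and velocity of joint beam between -0.05 and 0.05 rad/s and horizontal distance between tub_center and dish_floor below 0.03 m), for 0.5 s.
At the end, for the whole second after the job is handed in: The lever is back at its arrested end (below 0.15 rad), the beam is level (within 0.04 rad) and still, the tub stands upright on the floor of the dish (centres within 30 mm) and is let go, and weight and dish are within 30 mm of where they started (all of step 1 and velocity of joint beam between -0.05 and 0.05 rad/s and distance of each of weight_center, dish_floor from where it was at the start of the episode below 0.03 m and linear speed of tub below 0.02 m/s); the robot touches nothing.
It fails at once if the beam is released (lever past 0.5 rad) while the tub is not in the dish (value of joint lever above 0.5 rad and not (horizontal distance between tub_center and dish_floor below 0.03 m)).
It fails at once if the weight is knocked off its place on the pan (moved by more than 50 mm) (distance of weight_center from where it was at the start of the episode above 0.05 m).
It also fails if it takes over 64 s, if anything falls off the work surface, if the arm or the gripper's body presses on something with over 40 N, if the wrist force passes 120 N, or if a joint passes its speed limit or range.

## Robot

A 6-joint arm with a two-finger parallel gripper is mounted at the origin on the work surface. World frame = base frame: x ahead of the robot, y to its left, z up, the work surface at z = 0. Lengths are in m, angles in degrees, forces in N, time in s.
With the tool pointing down it reaches from about 0.35 to 0.725 m from the base axis. Payload 6 kg.
Tool frame: the origin (TCP) lies at the very end of the fingers, on their centre line; the grasp point (between the pads) lies 19 mm behind it; z points along the fingers, y is the direction in which the jaws open and shut (so a half turn about z gives the same grasp; the last joint's range is limited). The gripper opens to 85 mm and grips with 20 to 120 N. Pads are 22 mm wide; open, the fingers measure 114 mm over their backs; the gripper's body (76 mm by 85 mm) begins 54 mm behind the grasp point. The pads swing forward as they close: fully open they stand 13 mm farther back than shut.
Start: joints at [-47.745, 2.303, 4.859, 0, -92.561, -19.12], TCP at [0.236, -0.552, 0.231] pointing down, gripper open.
Joint ranges: [-146.85, 146.85], [-73.84, 115.35], [-62.03, 85.46], [-188.31, 113.3], [-161.28, -10.13], [-171.36, 171.36]. Speed limits (degrees/s): [147.25, 147.25, 172.46, 180, 180, 180].

## Interface

Orientations are given as a 3x3 rotation matrix whose columns are the frame's x, y, z axes.
In Python, from plant import monitor, imaging, ticket gives the robot as it stands. The module is installed in compiled form; this text tells all that it offers.
- The arm moves only by the shell command python3 -m jog 'ROWS'. ROWS is text: rows parted by semicolons, each of 5 numbers parted by spaces: the shift along the tool's x, y, z in mm, then the turn about the tool's z in rad, then the opening, from 0 (shut) to 1 (fully open). A call has 1 to 10 rows; each row shifts and turns the commanded pose from where the row before left it, along the tool's axes as they then stand; what a row does not reach is not made up. A row lasts 1/12 s, in which the tool goes at most 41.7 mm and 7.16 degrees, less where a joint would pass 70% of its speed; a pose out of reach is approached as far as the arm can. A call with a gripper value outside its range is refused whole. The fingers move at their own pace and stop on an object; the grip force is fixed at half the most. Time passes only in rows, so rows that do not move let the fingers close. It gives the time, the measured TCP pose, the force and the opening at its end, in the units of the state.
- monitor.sense(): the state, without advancing time (a new reading comes with each control period).
- imaging.read_camera(name): name is "side" or "top"; returns the picture (420x560x3 uint8, red, green, blue); there is no depth.
- imaging.get_calibration(name): a dict with "fx", "fy", "cx", "cy" (pixels), "D" ([k1, k2, p1, p2, k3] as OpenCV has them; the pictures are not rectified), "camera_from_world" (4x4, takes a point from world to camera coordinates). Camera axes: x right, y up, looking along -z (the intrinsics and any distortion apply to the point x, -y, -z); pixel columns grow to the right and rows downward; lengths in m; the calibration is good to about 2 mm. A picture is of the moment at which its call begins. get_calibration takes no time and is no camera call.
- ticket.close_job(): hands the job in, once; it reports no verdict.
The state is a dict: "time_s": time; "q": joint angles; "joint_velocities": joint speeds; "joint_torque": joint torques, N m; "ee_pos": TCP position; "tool_rot": TCP orientation; "force": force on the tool from outside, world axes, zero at the start; "wrist_torque": the same for the moment, N m; "width": finger opening in m.
Only numpy, scipy, OpenCV 4.12 (cv2) and the standard library are available. Lean on these libraries where they do the work, as an engineer would, in place of code of your own. Each camera call takes 0.05 s, during which the arm holds its last target. There are 200 camera calls.

## Working session

There is one attempt and no reset: what is moved stays moved. The work goes in short steps, Python scripts to look and compute and a shell command to move; the robot and the scene stay as the last step left them, time stands still between calls to the robot, and variables do not carry over. Pictures are saved under pics/ and viewed, about 8 in all and at most 12, crops included, and the job is handed in when it is done.

```bash
mkdir -p pics
cat > h.py <<'E'
import numpy as np, cv2
from plant import monitor, imaging, ticket
def cam(n):
    c=imaging.get_calibration(n); K=np.array([[c['fx'],0,c['cx']],[0,c['fy'],c['cy']],[0,0,1]]); return K,np.array(c['D'],float),np.array(c['camera_from_world'])
def ray(n,uv):
    K,D,T=cam(n); p=cv2.undistortPoints(np.array([[uv]],float),K,D)[0,0]
    R=T[:3,:3]; return -R.T@T[:3,3], R.T@np.array([p[0],-p[1],-1])
def onz(n,uv,z):
    o,d=ray(n,uv); return o+d*(z-o[2])/d[2]
def proj(n,P):
    K,D,T=cam(n); F=np.diag([1,-1,-1.]); R=F@T[:3,:3]; t=F@T[:3,3]
    return cv2.projectPoints(np.array(P,float).reshape(-1,3),cv2.Rodrigues(R)[0],t,K,D)[0][:,0]
def snap(n,f,s=1.4):
    im=imaging.read_camera(n)[:,:,::-1].copy(); cv2.imwrite(f'pics/{f}_raw.png',im)
    cv2.imwrite(f'pics/{f}.png',cv2.resize(im,None,fx=s,fy=s)); return im
E
python3 - <<'E'
from h import *
for n in('top','side'):
    snap(n,n+'0'); print(n,cam(n)[0].ravel(),ray(n,(280,210)))
s=monitor.sense();print(s['time_s'],s['ee_pos'],s['tool_rot'],s['width'])
E
```

```text
top [483.03046311   0.         272.28873459   0.         483.03046311
 208.6554313    0.           0.           1.        ] (array([ 0.26565733, -0.05128511,  1.45049811]), array([ 0.18842651, -0.00744388, -0.98219277]))
side [475.50971626   0.         272.72525323   0.         475.50971626
 200.27030559   0.           0.           1.        ] (array([0.78726526, 0.82231785, 1.03806317]), array([-0.22920202, -0.63931904, -0.73443199]))
0.1 [ 0.23567608 -0.551463    0.23039527] [[-9.19578219e-01 -3.92906222e-01 -7.74434795e-04]
 [-3.92906950e-01  9.19577182e-01  1.39065172e-03]
 [ 1.65756853e-04  1.58309385e-03 -9.99998733e-01]] 0.08526658435589424
```

View pics/top0.png

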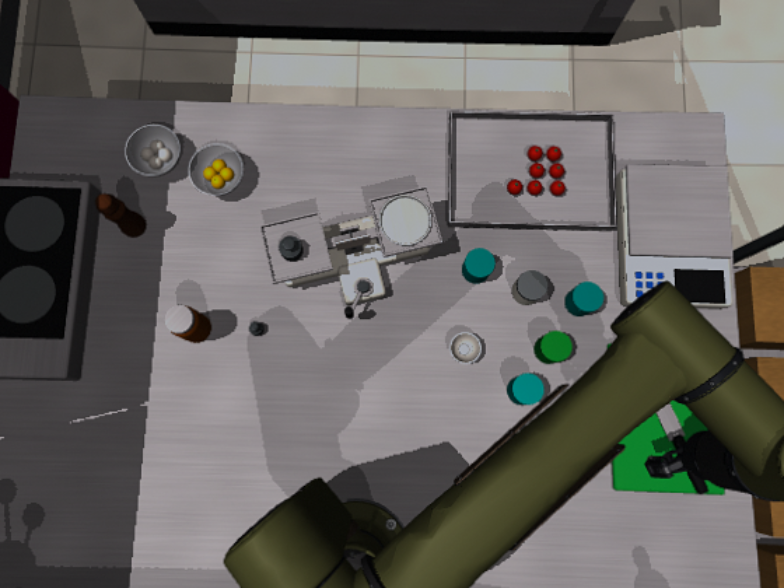

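View pics/side0.png

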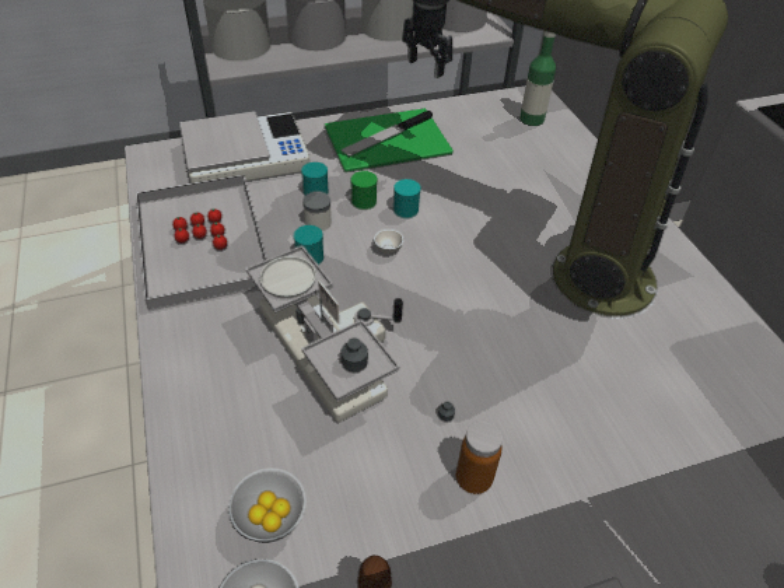

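The top view shows the tub's lid at about (532,285), the dish at (407,221), the weight at (291,247), the lever grip at (349,312) and the hinge at (363,286), all in 1.4x pixels. In the side view the tub is at (317,205).

```bash
cat > m.py <<'E'
from h import *
s=1.4
g=lambda n,u,v,z:onz(n,(u/s,v/s),z)[:2].round(4)
print('tub top',g('top',532,285,.07),'side',g('side',317,201,.07))
print('dish',g('top',407,221,.121),g('side',288,277,.121))
print('weight top',g('top',291,241,.170),g('side',354,344,.170))
print('knob',g('top',348,312,.105),g('side',398,300,.105))
print('hinge',g('top',363,285,.08),g('side',364,314,.08))
# pan corners at z .119
c=[g('top',u,v,.119) for u,v in((372,192),(425,189),(441,243),(384,258),(262,221),(323,215),(333,270),(273,284))]
print(np.array(c)); 
a=np.mean(c[:4],0);b=np.mean(c[4:],0);print('pans',a,b,np.linalg.norm(a-b),'mid',(a+b)/2,'yaw',np.degrees(np.arctan2(*(b-a)[::-1]))-90)
E
python3 m.py
python3 - <<'E'
import cv2
a=cv2.imread('pics/top0_raw.png')[125:240,180:400]; b=cv2.imread('pics/side0_raw.png')[110:300,160:300]
cv2.imwrite('pics/c1.png',cv2.resize(a,None,fx=3.6,fy=3.6,interpolation=cv2.INTER_CUBIC))
cv2.imwrite('pics/c2.png',cv2.resize(b,None,fx=3.1,fy=3.1,interpolation=cv2.INTER_CUBIC))
E
```

```text
tub top [ 0.5574 -0.3518] side [ 0.5608 -0.3421]
dish [ 0.6733 -0.0882] [ 0.6788 -0.0738]
weight top [0.6115 0.1391] [0.6114 0.1564]
knob [0.4845 0.0262] [0.4899 0.028 ]
hinge [ 0.5459 -0.0012] [0.5554 0.0228]
[[ 0.7342 -0.0148]
 [ 0.7435 -0.124 ]
 [ 0.6293 -0.1583]
 [ 0.5949 -0.0433]
 [ 0.6658  0.2081]
 [ 0.6821  0.0841]
 [ 0.5672  0.0589]
 [ 0.5351  0.1781]]
pans [ 0.675475 -0.0851  ] [0.61255 0.1323 ] 0.22632347563829963 mid [0.6440125 0.0236   ] yaw 16.142738942806048
```

View pics/c1.png

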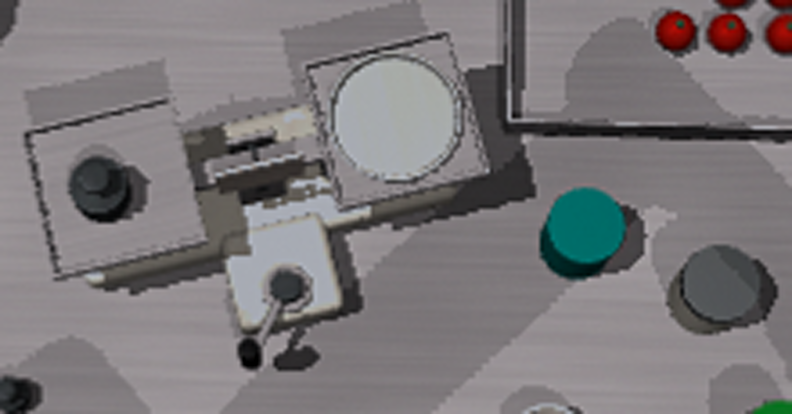

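View pics/c2.png

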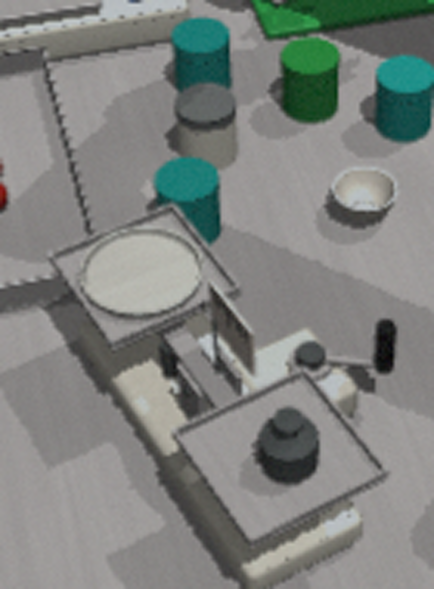

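```bash
cat > m2.py <<'E'
from h import *
def tri(a,b,z=None):
    o,d=ray('top',a);p,e=ray('side',b)
    A=np.c_[d,-e];t=np.linalg.lstsq(A,p-o,rcond=None)[0];P=o+d*t[0];Q=p+e*t[1];return ((P+Q)/2).round(4),np.linalg.norm(P-Q).round(4)
T=lambda u,v:(180+u/3.6-.36,125+v/3.6-.36)
S=lambda u,v:(160+u/3.1-.34,110+v/3.1-.34)
for n,a,b,z in(('tub',(721,285),(206,106),.07),('dish',(397,118),(141,272),.121),('knob',(249,343),(386,323),.105),('weight',(97,171),(288,415),.17),('hingecap',(287,282),(311,349),.095)):
    print(n,onz('top',T(*a),z)[:2].round(4),onz('side',S(*b),z)[:2].round(4),tri(T(*a),S(*b)))
c=[onz('top',T(*p),.119)[:2] for p in((305,66),(446,33),(490,172),(339,210),(25,132),(168,100),(208,240),(58,278))]
a=np.mean(c[:4],0);b=np.mean(c[4:],0);print('pans',a,b,np.linalg.norm(a-b),'mid',(a+b)/2,'yaw',np.degrees(np.arctan2(*(b-a)[::-1]))-90)
im=cv2.cvtColor(cv2.imread('pics/top0_raw.png'),cv2.COLOR_BGR2HSV)
m=((im[...,0]>50)&(im[...,0]<100)&(im[...,1]>150)&(im[...,2]>100)).astype(np.uint8)
n,_,st,ce=cv2.connectedComponentsWithStats(m)
for i in range(1,n):
    if st[i,4]>80: print(ce[i].round(1),st[i],onz('top',ce[i],.07)[:2].round(3))
E
python3 m2.py
```

```text
tub [ 0.5567 -0.3516] [ 0.5621 -0.341 ] (array([ 0.5593, -0.3541,  0.0589]), np.float64(0.0006))
dish [ 0.6746 -0.0859] [ 0.68   -0.0759] (array([ 0.6783, -0.0864,  0.1101]), np.float64(0.0008))
knob [0.4929 0.0259] [0.4897 0.0264] (array([0.4913, 0.0265, 0.1061]), np.float64(0.003))
weight [0.6114 0.1426] [0.6103 0.15  ] (array([0.6109, 0.1444, 0.1644]), np.float64(0.0043))
hingecap [ 0.5446 -0.0019] [0.5571 0.0284] (array([ 5.501e-01, -1.000e-04,  6.200e-02]), np.float64(0.0027))
pans [ 0.67374695 -0.08437925] [0.612578   0.13560076] 0.2283261820097278 mid [0.64316247 0.02561075] yaw 15.53943867502268
[342.4 187.1] [332 177  21  21 335] [ 0.604 -0.243]
[419.7 211.4] [410 201  21  21 335] [ 0.537 -0.465]
[396.9 246.8] [387 237  21  21 357] [ 0.433 -0.398]
[376.8 277.4] [366 267  22  22 384] [ 0.344 -0.339]
[485.9 293.7] [479 286  15  18 135] [ 0.309 -0.639]
[460.6 330.2] [ 438  295   59   57 1508] [ 0.208 -0.565]
```

```bash
python3 -m jog '-32 5 0 0 1;-32 5 0 0 1;-32 5 0 0 1;-32 5 0 0 1;-32 5 0 0 1;-32 5 0 0 1;-32 5 0 0 1;-32 5 0 0 1;-32 5 0 0 1;-32 5 0 0 1'; python3 -m jog '-30 4 25 0 1;-24 3 35 0 1;0 0 30 0 1;0 0 10 0 1;0 0 0 0 1;0 0 0 0 1'
python3 - <<'E'
from h import *
s=monitor.sense();p=np.array(s['ee_pos']);print(s['time_s'],p,np.array(s['tool_rot']).round(3))
a=snap('top','t1')[150:270,310:450];b=snap('side','s1')[90:200,160:300]
print(proj('top',p),proj('side',p))
cv2.imwrite('pics/c3.png',np.vstack([cv2.resize(a,(420,360),interpolation=2)[30:320],cv2.resize(b,(420,330),interpolation=2)[30:330]][:2]))
E
```

```text
time_s: 0.93
ee_pos: [0.5115, -0.3788, 0.2308]
tool_rot: [[-0.92, -0.393, -0.001], [-0.393, 0.92, 0.001], [0.0, 0.001, -1.0]]
force: [-0.2, -0.8, 0.4]
width: 0.0857
time_s: 1.43
ee_pos: [0.5565, -0.3534, 0.1331]
tool_rot: [[-0.92, -0.392, -0.0], [-0.392, 0.92, -0.001], [0.001, -0.001, -1.0]]
force: [0.1, -0.6, 0.1]
width: 0.0855
1.4333 [ 0.55650006 -0.35342375  0.1330684 ] [[-0.92  -0.392 -0.   ]
 [-0.392  0.92  -0.001]
 [ 0.001 -0.001 -1.   ]]
[[385.48817798 199.33815596]] [[225.91389451 125.28558389]]
```

View pics/c3.png

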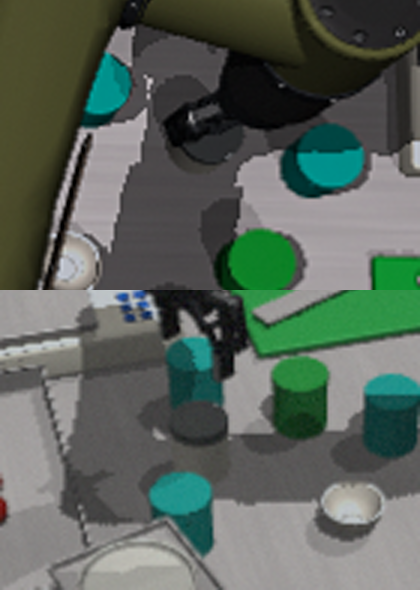

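The side crop shows the open fingers straddling the tub, whose lid is at raw pixel (226,144). I'm making a small shift and going down.

```bash
python3 -m jog '-3 3 15 0 1;0 0 15 0 1;0 0 15 0 1;0 0 10 0 1;0 0 0 0 1' | grep -E 'ee_pos|force'; python3 -m jog '0 0 15 0 1;0 0 15 0 1;0 0 10 0 1;0 0 8 0 1;0 0 0 0 1;0 0 0 0 1'
```

```text
ee_pos: [0.5577, -0.3487, 0.0762]
force: [0.0, 0.3, 0.0]
time_s: 2.45
ee_pos: [0.5585, -0.3489, 0.0295]
tool_rot: [[-0.92, -0.393, 0.0], [-0.393, 0.92, -0.0], [0.0, -0.0, -1.0]]
force: [0.2, -0.2, -0.0]
width: 0.0853
```

```bash
python3 -m jog '0 0 0 0 0.5;0 0 0 0 0.5;0 0 0 0 0.5;0 0 0 0 0.5;0 0 0 0 0.5;0 0 0 0 0.5;0 0 0 0 0.5;0 0 0 0 0.5'; python3 -m jog '0 0 -15 0 0.5;0 0 -25 0 0.5;0 0 -30 0 0.5;0 0 -35 0 0.5;0 0 -35 0 0.5;0 0 -30 0 0.5;0 0 0 0 0.5;0 0 0 0 0.5'
python3 - <<'E'
from h import *
s=monitor.sense();p=np.array(s['ee_pos']);print(p)
a=snap('top','t2')[150:270,310:450];b=snap('side','s2')[60:180,160:300]
P=[p+[0,0,z] for z in(-.03,0.,.04)]
print(proj('top',P),proj('side',P))
cv2.imwrite('pics/c4.png',np.hstack([cv2.resize(x,None,fx=2.8,fy=2.8,interpolation=2) for x in(a,b)]))
E
```

```text
time_s: 3.12
ee_pos: [0.5595, -0.3492, 0.031]
tool_rot: [[-0.919, -0.393, 0.003], [-0.393, 0.919, -0.002], [-0.002, -0.003, -1.0]]
force: [0.3, 0.1, 5.7]
width: 0.0628
time_s: 3.78
ee_pos: [0.559, -0.3486, 0.2007]
tool_rot: [[-0.92, -0.393, 0.003], [-0.393, 0.92, -0.0], [-0.003, -0.001, -1.0]]
force: [-0.3, 0.9, -4.1]
width: 0.0628
[ 0.55903573 -0.34863104  0.20069239]
[[386.85257997 195.45366723]
 [389.46805991 192.98026863]
 [393.15105903 189.49829582]] [[224.83177102 116.38448152]
 [224.30432612 108.18596967]
 [223.57697169  96.86560238]]
```

View pics/c4.png

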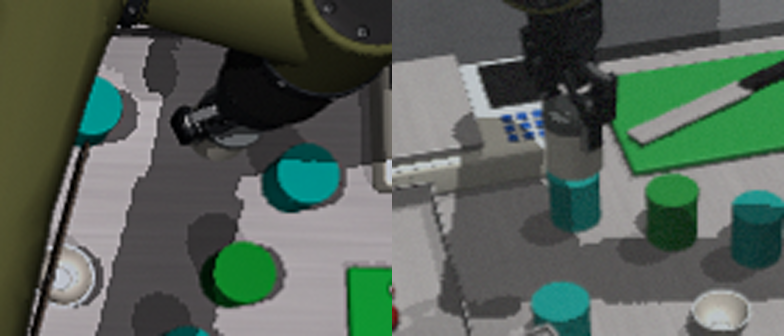

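The tub is held upright and clear of everything. I'm carrying it over to the dish at about (0.675, -0.0845).

```bash
python3 -m jog '-10 10 0 0 0.5;-20 19 0 0 0.5;-25 23 0 0 0.5;-26 24 0 0 0.5;-26 24 0 0 0.5;-26 24 0 0 0.5;-25 23 0 0 0.5;-22 21 0 0 0.5;-18 17 0 0 0.5;-12 12 0 0 0.5'; python3 -m jog '0 0 0 0 0.5;0 0 10 0 0.5;0 0 10 0 0.5;0 0 0 0 0.5;0 0 0 0 0.5'
python3 - <<'E'
from h import *
s=monitor.sense();p=np.array(s['ee_pos']);print(p)
a=snap('top','t3')[110:230,220:360];b=snap('side','s3')[110:230,140:280]
P=[p+[0,0,-.031],[.675,-.0845,.121]]
print(proj('top',P),proj('side',P))
cv2.imwrite('pics/c5.png',np.hstack([cv2.resize(x,None,fx=2.8,fy=2.8,interpolation=2) for x in(a,b)]))
E
```

```text
time_s: 4.72
ee_pos: [0.6742, -0.0818, 0.1963]
tool_rot: [[-0.919, -0.395, -0.004], [-0.395, 0.919, 0.0], [0.003, 0.002, -1.0]]
force: [-0.2, 0.4, -2.9]
width: 0.0627
time_s: 5.13
ee_pos: [0.6731, -0.0861, 0.1771]
tool_rot: [[-0.92, -0.392, -0.003], [-0.392, 0.92, -0.0], [0.003, 0.001, -1.0]]
force: [0.8, -0.5, -2.8]
width: 0.0628
[ 0.67309034 -0.08608875  0.17709594]
[[290.25626972 155.29501139]
 [289.42313628 157.26772373]] [[206.12921725 187.68094568]
 [206.31102406 194.84295329]]
```

View pics/c5.png

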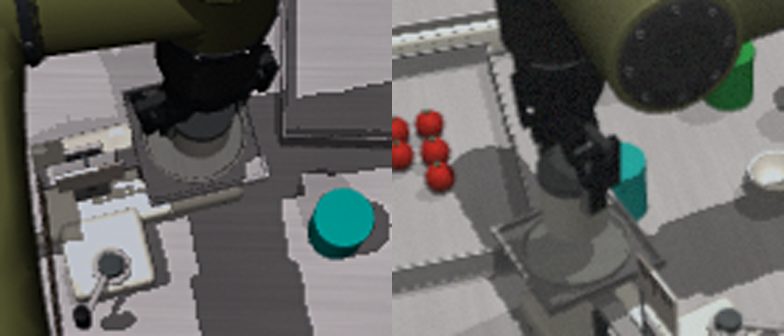

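```bash
python3 -m jog '-3 3 0 0 0.5;0 0 8 0 0.5;0 0 8 0 0.5;0 0 6 0 0.5;0 0 3 0 0.5;0 0 0 0 0.5;0 0 0 0 0.5'|grep -E 'ee_p|force'; python3 -m jog '0 0 2 0 0.5;0 0 0 0 0.5;0 0 0 0 0.5'|grep -E 'ee_p|force'; python3 -m jog '0 0 2 0 0.5;0 0 0 0 0.5;0 0 0 0 0.5'|grep -E 'ee_p|force'
```

```text
ee_pos: [0.6756, -0.0812, 0.1537]
force: [-0.7, -0.5, -2.9]
ee_pos: [0.6758, -0.0811, 0.1522]
force: [-0.5, 0.5, -1.7]
ee_pos: [0.6757, -0.081, 0.1499]
force: [-0.1, 0.3, -2.3]
```

```bash
for i in 1; do python3 -m jog '0 0 2 0 0.5;0 0 0 0 0.5;0 0 0 0 0.5'|grep -E 'ee_p|force'; python3 -m jog '0 0 1.5 0 0.5;0 0 0 0 0.5;0 0 0 0 0.5'|grep -E 'ee_p|force';python3 -m jog '0 0 1 0 0.5;0 0 0 0 0.5;0 0 0 0 0.5'|grep -E 'ee_p|force'; done
```

```text
ee_pos: [0.6756, -0.081, 0.1478]
force: [-0.3, -0.1, -2.6]
ee_pos: [0.6757, -0.081, 0.1464]
force: [-0.3, -0.3, -2.5]
ee_pos: [0.6757, -0.0811, 0.1455]
force: [1.0, 0.4, -2.6]
```

```bash
python3 -m jog '0 0 1 0 0.5;0 0 0 0 0.5;0 0 0 0 0.5'|grep -E 'ee_p|force'; python3 -m jog '0 0 1 0 0.5;0 0 0 0 0.5;0 0 0 0 0.5'|grep -E 'ee_p|force'
```

```text
ee_pos: [0.6758, -0.0811, 0.1452]
force: [-1.3, 1.0, 1.6]
ee_pos: [0.6758, -0.0811, 0.1446]
force: [-4.0, 1.4, 5.8]
```

There's contact, so I'm releasing the tub and retreating.

```bash
python3 -m jog '0 0 -1 0 0.5;0 0 0 0 0.85;0 0 0 0 1;0 0 0 0 1;0 0 0 0 1;0 0 0 0 1'|grep -vE 'rot|\[-?0.[0-9]+, -?[0-9.]+, -1'; python3 -m jog '0 0 -10 0 1;0 0 -20 0 1;0 0 -30 0 1;0 0 -30 0 1;0 0 -20 0 1;0 0 0 0 1'|grep -E 'ee_p|force'
python3 -m jog '30 -20 0 0 1;35 -25 0 0 1;35 -25 0 0 1;35 -25 0 0 1;20 -15 0 0 1;0 0 0 0 1;0 0 0 0 1'|grep -E 'ee_p|time'
python3 - <<'E'
from h import *
a=snap('top','t4')[110:250,170:350];b=snap('side','s4')[140:300,160:300]
cv2.imwrite('pics/c6.png',np.hstack([cv2.resize(a,(450,350),interpolation=2),cv2.resize(b,(306,350),interpolation=2)]))
E
```

```text
time_s: 8.07
ee_pos: [0.6757, -0.0811, 0.1441]
force: [0.3, 0.4, 0.4]
width: 0.0852
ee_pos: [0.6771, -0.0818, 0.2621]
force: [0.6, 0.0, 1.2]
time_s: 9.15
ee_pos: [0.5778, -0.2411, 0.2553]
```

View pics/c6.png

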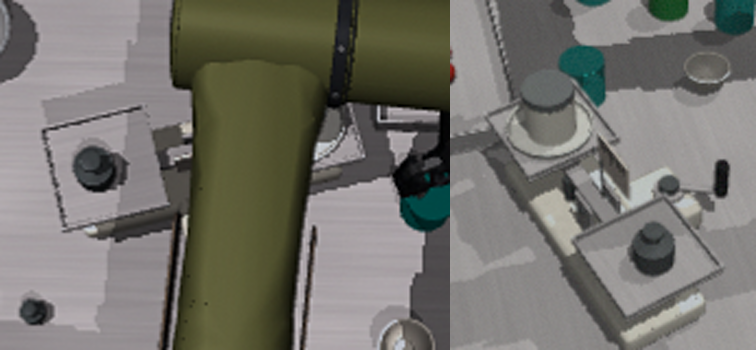

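The tub stands upright in the dish, near its centre, and the beam is level. Next is the lever grip at about (0.49, 0.026).

```bash
python3 -m jog '-2 20 0 0 1;-3 30 0 0 1;-3 32 0 0 1;-3 32 0 0 1;-3 32 0 0 1;-3 32 0 0 1;-3 32 0 -0.04 0.5;-2 30 0 -0.04 0.5;-2 25 0 -0.04 0.5;-1 15 0 -0.01 0.5'|grep ee_p; python3 -m jog '0 0 20 0 0.5;0 0 30 0 0.5;0 0 30 0 0.5;0 0 30 0 0.5;0 0 10 0 0.5;0 0 0 0 0.5;0 0 0 0 0.5'
python3 - <<'E'
from h import *
p=np.array(monitor.sense()['ee_pos'])
a=snap('top','t5')[150:290,190:330];b=snap('side','s5')[160:260,220:360]
P=[p,[.49,.026,.105]]
print(proj('top',P),proj('side',P))
cv2.imwrite('pics/c7.png',np.hstack([cv2.resize(a,(390,390),interpolation=2),cv2.resize(b,(546,390),interpolation=2)[:, :410]]))
E
```

```text
ee_pos: [0.4861, 0.029, 0.2547]
time_s: 10.67
ee_pos: [0.4873, 0.0262, 0.1357]
tool_rot: [[-0.86, -0.51, 0.001], [-0.51, 0.86, -0.001], [-0.0, -0.001, -1.0]]
force: [-0.2, -1.0, 0.7]
width: 0.0427
[[248.06512635 220.03680487]
 [248.73303447 220.92086804]] [[285.44939134 205.66423718]
 [284.01627432 213.76204984]]
```

View pics/c7.png

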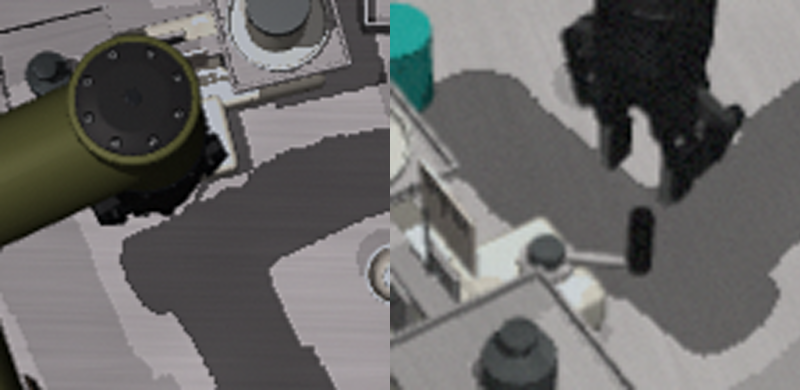

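The fingers straddle the grip. I'm correcting the yaw and descending.

```bash
python3 -m jog '-2 0 0 0.12 0.5;0 0 0 0.12 0.5;0 0 0 0.03 0.5;0 0 15 0 0.5;0 0 15 0 0.5;0 0 10 0 0.5;0 0 0 0 0.5'|grep -E 'ee_p|force'; python3 -m jog '0 0 12 0 0.5;0 0 12 0 0.5;0 0 0 0 0.4;0 0 0 0 0.35;0 0 0 0 0.35;0 0 0 0 0.35'
```

```text
ee_pos: [0.488, 0.0268, 0.0935]
force: [0.5, -0.6, 0.2]
time_s: 11.85
ee_pos: [0.4889, 0.0269, 0.0712]
tool_rot: [[-0.965, -0.261, 0.001], [-0.261, 0.965, 0.0], [-0.001, -0.0, -1.0]]
force: [0.2, 0.1, 0.1]
width: 0.03
```

```bash
python3 -m jog '3.5 -4.5 0 0 0.35;3 -4.8 0 0 0.35;2.6 -5 0 0 0.35;2.2 -5.2 0 0 0.35;1.7 -5.4 0 0 0.35;1.2 -5.6 0 0 0.35;0.7 -5.6 0 0 0.35;0.3 -5.7 0 0 0.35'|grep -E 'ee_p|force'; python3 -m jog '-0.3 -5.7 0 0 0.35;-0.7 -5.6 0 0 0.35;-1.2 -5.6 0 0 0.35;-1.7 -5.4 0 0 0.35;-2.2 -5.2 0 0 0.35;-2.6 -5 0 0 0.35;-3 -4.8 0 0 0.35;-3.5 -4.5 0 0 0.35;-1 -2 0 0 0.35;0 0 0 0 0.35'|grep -E 'ee_p|force|time'
```

```text
ee_pos: [0.4839, -0.0177, 0.0702]
force: [-3.6, 2.6, -0.3]
time_s: 13.35
ee_pos: [0.5126, -0.056, 0.0706]
force: [0.4, -0.1, -0.1]
```

```bash
python3 -m jog '-2 -3 0 0 0.35;0 0 0 0 0.35;0 0 0 0 0.35'|grep -E 'ee_p|force|time'; python3 -m jog '-1 -2 0 0 0.35;0 0 0 0 0.35;0 0 0 0 0.35'|grep -E 'ee_p|force|time'
```

```text
time_s: 13.6
ee_pos: [0.5146, -0.0578, 0.0706]
force: [-2.4, 2.8, 1.2]
time_s: 13.85
ee_pos: [0.5148, -0.058, 0.0705]
force: [-10.4, 10.1, 6.3]
```

```bash
python3 -m jog '0 0 0 0 0.35;0 0 0 0 0.35;0 0 0 0 0.35;0 0 0 0 0.35;0 0 0 0 0.35;0 0 0 0 0.35;0 0 0 0 0.35;0 0 0 0 0.35;0 0 0 0 0.35;0 0 0 0 0.35'|grep -E 'force'
python3 -m jog '0 0 0 0 0.35;0 0 0 0 0.35;0 0 0 0 0.35;0 0 0 0 0.35;0 0 0 0 0.35;0 0 0 0 0.35;0 0 0 0 0.35;0 0 0 0 0.35;0 0 0 0 0.35;0 0 0 0 0.35'|grep -E 'force|time'
python3 - <<'E'
from h import *
a=snap('top','t6')[120:260,170:330];b=snap('side','s6')[140:300,160:320]
cv2.imwrite('pics/c8.png',np.hstack([cv2.resize(a,(400,350),interpolation=2),cv2.resize(b,(400,400),interpolation=2)[:350]]))
E
```

```text
force: [-9.5, 9.6, 5.7]
time_s: 15.52
force: [-9.8, 10.0, 5.1]
```

View pics/c8.png

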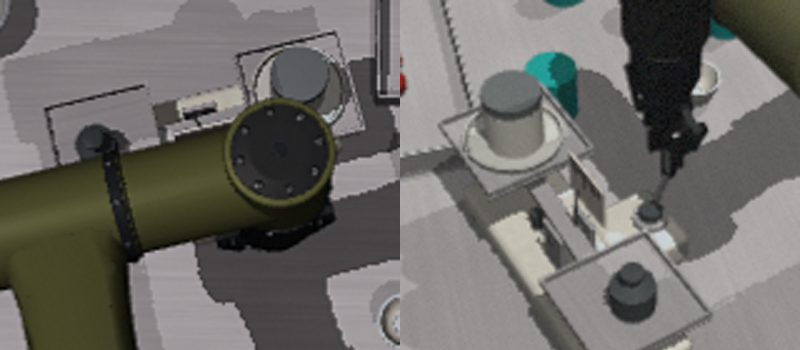

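The beam has tipped: the weight's pan is down and the tub's pan is up. The lever is at its stop and the tub is still in the dish. I've waited about 1.7 s, so I'm swinging the lever back.

```bash
python3 -m jog '1 6 0 0 0.35;1 6 0 0 0.35;3.5 4.5 0 0 0.35;3 4.8 0 0 0.35;2.6 5 0 0 0.35;2.2 5.2 0 0 0.35;1.7 5.4 0 0 0.35;1.2 5.6 0 0 0.35;0.7 5.6 0 0 0.35;0.3 5.7 0 0 0.35'|grep -E 'ee_p|force'; python3 -m jog '-0.3 5.7 0 0 0.35;-0.7 5.6 0 0 0.35;-1.2 5.6 0 0 0.35;-1.7 5.4 0 0 0.35;-2.2 5.2 0 0 0.35;-2.6 5 0 0 0.35;-3 4.8 0 0 0.35;-3 3 0 0 0.35;0 0 0 0 0.35;0 0 0 0 0.35'|grep -E 'ee_p|force|time'
```

```text
ee_pos: [0.4841, -0.0133, 0.0703]
force: [-1.7, -4.8, 0.5]
time_s: 17.28
ee_pos: [0.4897, 0.0315, 0.0707]
force: [0.4, 0.1, -0.7]
```

```bash
python3 -m jog '-1 2 0 0 0.35;0 0 0 0 0.35;0 0 0 0 0.35'|grep -E 'ee_p|force|time'; python3 -m jog '-1 2 0 0 0.35;0 0 0 0 0.35;0 0 0 0 0.35'|grep -E 'ee_p|force|time'
```

```text
time_s: 17.53
ee_pos: [0.4899, 0.033, 0.0707]
force: [1.2, -1.0, -0.4]
time_s: 17.78
ee_pos: [0.4904, 0.0348, 0.0707]
force: [4.8, -4.0, -1.6]
```

```bash
python3 -m jog '-1 2 0 0 0.35;0 0 0 0 0.35;0 0 0 0 0.35'|grep -E 'ee_p|force|time'; python3 -m jog '-0.5 1 0 0 0.35;0 0 0 0 0.35;0 0 0 0 0.35'|grep -E 'ee_p|force|time'
```

```text
time_s: 18.03
ee_pos: [0.4905, 0.0354, 0.0706]
force: [3.8, -9.7, -1.0]
time_s: 18.28
ee_pos: [0.4905, 0.0354, 0.0706]
force: [3.9, -14.2, -1.4]
```

The lever is at its stop. I'm centring around the grip, rising and moving away for a clear view.

```bash
python3 -m jog '0 -4 0 0 0.4;0 -4 0 0 0.5;0 0 0 0 0.5;0 0 0 0 0.5;0 0 -15 0 0.5;0 0 -25 0 0.5;0 0 -30 0 0.5;0 0 -35 0 0.5;0 0 -35 0 0.5;0 0 -20 0 0.5'|grep -E 'ee_p|force'; python3 -m jog '5 30 0 0 0.5;5 40 0 0 0.5;5 40 0 0 0.5;5 40 0 0 0.5;5 40 0 0 0.5;5 40 0 0 0.5;5 30 0 0 0.5;0 20 0 0 0.5;0 0 0 0 0.5;0 0 0 0 0.5'|grep -E 'ee_p|force|time'
python3 - <<'E'
from h import *
a=snap('top','t7')[110:250,170:330];b=snap('side','s7')[140:300,160:320]
cv2.imwrite('pics/c9.png',np.hstack([cv2.resize(a,(400,350),interpolation=2),cv2.resize(b,(400,400),interpolation=2)[:350]]))
E
```

```text
ee_pos: [0.4935, 0.0308, 0.2351]
force: [0.8, 0.0, 1.2]
time_s: 19.95
ee_pos: [0.3851, 0.2928, 0.2303]
force: [-0.1, -0.5, -0.9]
```

View pics/c9.png

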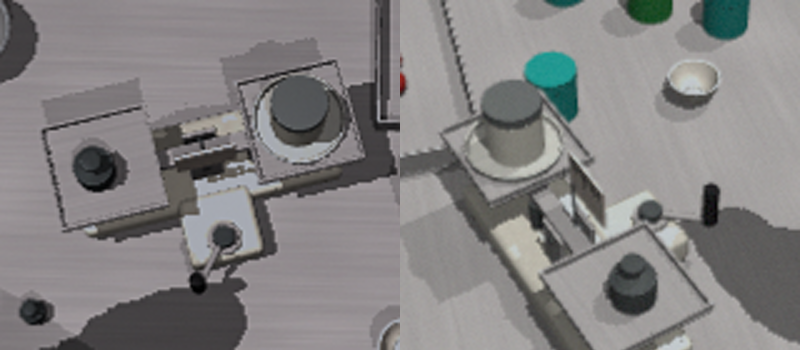

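The lever grip is back where it started: raw (249,222), against (249,220) before. The weight is at (208,177) and the dish at about (291,157), both within about 1 px of the start, and the tub stands upright in the dish.

```bash
python3 -c "
from plant import ticket;print(ticket.close_job())"
```

```text
the job is handed in; nothing more can be done
None
```

I placed the tub upright in the dish while the scale was locked and let go of it. I then swung the lever to its released stop, waited, swung it back to the arrested stop, and moved the arm clear. I handed the job in at about 20 s on the robot's clock; no verdict was reported.

- **Tipping:** with the lever held at its stop (about 10 N back on the tool along each of x and y), the pictures showed the weight's pan down and the tub's pan up. The beam had about 2.5 s to settle. I judged from the pictures that it had tipped and come to rest, as there was no reading of the beam angle.
- **Final state:** on the way back the lever reached its stop again (about 14 N). The last top and side pictures show the beam level and the tub upright near the middle of the dish. The grip, weight and dish are within 1–2 px of their starting positions, about 3–5 mm. The arm is clear, with only sensor noise on the force reading.
- **Disagreement:** at the start the two cameras differed by about 10 mm in y on the tub and dish. I worked between the two values, and neither the grasp nor the placing needed mending.

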